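# Stand the fallen tea caddies back up in the drying row

### The arm

A 6-joint arm with a two-finger parallel gripper is mounted at the origin on the work surface. World frame = base frame: x ahead of the robot, y to its left, z up, the work surface at z = 0. Lengths are in m, angles in rad, forces in N, time in s.
With the tool pointing down it reaches from about 0.35 to 0.775 m from the base axis. Payload 7.3 kg.
Tool frame: the origin (TCP) lies midway between the tips of the shut fingers; the grasp point (between the pads) lies 19 mm behind it (tcp_to_grasp is the distance from the TCP to the grasp point, in m); z points along the fingers, y is the line along which they close (so a half turn about z gives the same grasp; the last joint's range is limited). The gripper opens to 92 mm and grips with 3 to 60 N. Pads are 19 mm wide; open, the fingers measure 130 mm over their backs; the gripper's body (75 mm by 190 mm) begins 47 mm behind the grasp point.
Start: joints at [-1.413, 0.342, 1.524, -0, 1.275, -0.146], TCP at [0.157, -0.501, 0.227] pointing down, gripper open.
Joint ranges: [-2.53, 2.53], [-0.77, 2.02], [0.04, 2.7], [-1, 4.14], [0.28, 2.66], [-3.11, 3.11]. Speed limits (rad/s): [2.57, 2.57, 3.14, 3.14, 3.14, 3.14].

### API

Orientations are given as [roll, pitch, yaw] about the fixed x, y, z axes, in that order (R = Rz(yaw) Ry(pitch) Rx(roll)).
In Python, from cell import observe, read_camera, calibration, hand_in, tcp_to_grasp gives the robot as it stands.
- The arm moves only by the tool send_rows, never from a script. Its argument "targets" is a list of rows, each a list of 5 numbers: the opening, from 0 (shut) to 1 (fully open), then the shift along the world's x, y, z in m, then the turn about the world's z in rad. A call has 1 to 5 rows; each row shifts and turns the commanded pose from where the row before left it; what a row does not reach is not made up. A row lasts 1/10 s, in which the tool goes at most 50 mm and 8.59 degrees, less where a joint would pass 70% of its speed; a pose out of reach is approached as far as the arm can. A call is refused whole if a number of a shift passes 0.05 or a number of a turn 0.15, either way. A call with a gripper value outside its range is refused whole. The fingers move at their own pace and stop on an object; "grip_force" is the grip in N (left out, the last holds). Time passes only in rows, so rows that do not move let the fingers close. It gives the time, the measured TCP pose, the force, the opening and the grip force at its end, in the units of the state.
- observe(): the state, without advancing time (a new reading comes with each control period).
- read_camera(name): name is "side" or "top" or "wrist"; returns (picture, depth): 400x640x3 uint8, red, green, blue; 400x640 float32, m along the optical axis (not along the pixel's ray), 0 where there is no reading.
- calibration(name): a dict with "intrinsics" (3x3 intrinsics, pixels), "world_to_cam" (4x4, takes a point from world to camera coordinates); the wrist camera has in their place "hand_eye" (4x4, takes a point from camera to tool coordinates, whose origin is the TCP and whose axes are the flange's). Camera axes: x right, y up, looking along -z (the intrinsics and any distortion apply to the point x, -y, -z); pixel columns grow to the right and rows downward; lengths in m; the calibration is good to about 2 mm. A picture is of the moment at which its call begins: read the wrist's pose just before it. calibration takes no time and is no camera call.
- hand_in(): hands the job in; it is judged then, once.
The state is a dict: "time": time; "qpos": joint angles; "qvel": joint speeds; "joint_efforts": joint torques, N m; "tool_pos": TCP position; "tool_rot": TCP orientation; "contact_force": force on the tool from outside, world axes, zero at the start; "torque": the same for the moment, N m; "opening": finger opening in m; "grip_force": force on a finger pad.
Only numpy, scipy, OpenCV 4.12 (cv2) and the standard library are available. Lean on these libraries where they do the work, as an engineer would, in place of code of your own. Each camera call takes 0.05 s, during which the arm holds its last target. There are 200 camera calls.

### The job

Two of the five lacquered tea caddies on the drying board have fallen over. Stand each of them upright again, knob up, in one of the two empty square recesses of the row. The cork floors of the recesses are set to different depths, and the lacquer is fresh: feel for the floor and set each one down gently, without dropping it or pressing it in, and leave the standing caddies, the small black bowl and the cork block where they are.

Things in the scene. Friction and masses are not known exactly. Their poses are not given: they have to be found in the camera images.
- board: fixed drying board: plank 210 (x) by 490 (y) by 48 mm, a strip 10 wide, 10 high on each long edge, 190 apart. Origin: centre of its underside; plank top z = 48 mm; y along the row. Five places on the midline, 100 apart: 1, 3, 5 flat with cork-coloured marks; 2 and 4 square recesses 78 wide, sides along x, y. A firm cork pad is each recess's floor, 4 to 30 mm below the plank top, not told.
- fallen_a: octagonal tea caddy, dark wood, black lid equally wide, light turned knob. 56 mm across flats, 60 across corners; 110 mm foot to lid top, plus knob (22 mm wide, 20 high). 0.2 to 0.45 kg, rigid. Origin on its axis 55 mm above the foot; z runs foot to knob, x, y square to flats. Lies flat across the row (within 10 deg) over a recess, knob to the board's -x.
- fallen_b: octagonal tea caddy, dark wood, black lid equally wide, light turned knob. 56 mm across flats, 60 across corners; 110 mm foot to lid top, plus knob (22 mm wide, 20 high). 0.2 to 0.45 kg, rigid. Origin on its axis 55 mm above the foot; z runs foot to knob, x, y square to flats. Lies likewise, knob towards the board's +x.
- stand_1: bystander: the same kind of caddy (same sizes, origin and axes), standing upright on one of the places of the board, not to be disturbed.
- stand_2: bystander: the same kind of caddy (same sizes, origin and axes), standing upright on one of the places of the board, not to be disturbed.
- stand_3: bystander: the same kind of caddy (same sizes, origin and axes), standing upright on one of the places of the board, not to be disturbed.
- place1 (a point): centre of place 1, at the height of the plank's top, -200 mm along the board's y from its middle. A flat mark, taken by a standing caddy.
- place2 (a point): centre of place 2, at the height of the plank's top, -100 mm along the board's y from its middle. A recess, vacant, one of the fallen ones lying across it; its floor is 4 to 30 mm lower.
- place3 (a point): centre of place 3, at the height of the plank's top, +0 mm along the board's y from its middle. A flat mark, taken by a standing caddy.
- place4 (a point): centre of place 4, at the height of the plank's top, +100 mm along the board's y from its middle. A recess, vacant, one of the fallen ones lying across it; its floor is 4 to 30 mm lower.
- place5 (a point): centre of place 5, at the height of the plank's top, +200 mm along the board's y from its middle. A flat mark, taken by a standing caddy.
- cup: bystander: small black bowl, 56 mm wide, 35 mm high, on the table beside the board; origin at the centre of its underside.
- cork_block: bystander: cork sanding block 90 x 50 x 30 mm on the table beside the board; origin at the centre of its underside.
Not all that is in view belongs to the job. What is shaped like the fallen_a but blue or red is not meant.

How it is judged:
At the end, for the whole second after the job is handed in: Both fallen caddies stand upright (within 0.06 rad), knob up, foot down in the recess (origin less than 101 mm above the board's underside), at rest, each with its axis within 14 mm of the centre of a recess; the three that stood are still upright and within 12 mm of where they were (angle between each of fallen_a, fallen_b, stand_1, stand_2, stand_3's own z axis and vertical below 0.06 rad and (horizontal distance between fallen_a and place2 below 0.014 m or horizontal distance between fallen_a and place4 below 0.014 m) and z of each of fallen_a, fallen_b in the frame of board below 0.101 m and linear speed of each of fallen_a, fallen_b below 0.02 m/s and angular speed of each of fallen_a, fallen_b below 0.1 rad/s and (horizontal distance between fallen_b and place2 below 0.014 m or horizontal distance between fallen_b and place4 below 0.014 m) and distance of each of stand_1, stand_2, stand_3 from where it was at the start of the episode below 0.012 m); the robot touches nothing.
It fails at once if a fallen caddy is dropped (falls out of the fingers by about 5 mm or more) ((linear speed of fallen_a above 0.3 m/s and contact force between fallen_a and the fingers below 0.5 N) or (linear speed of fallen_b above 0.3 m/s and contact force between fallen_b and the fingers below 0.5 N)).
It fails at once if a caddy that was standing is pushed more than 20 mm or tipped (distance of any of stand_1, stand_2, stand_3 from where it was at the start of the episode above 0.02 m or angle between any of stand_1, stand_2, stand_3's own z axis and vertical above 0.3 rad).
It fails at once if a fallen caddy is pressed hard into the drying board (more than 30 N between them) (contact force between any of fallen_a, fallen_b and board above 30 N).
It fails at once if the small bowl or the cork block is shoved more than 30 mm (distance of any of cup, cork_block from where it was at the start of the episode above 0.03 m).
It also fails if it takes over 64 s, if anything falls off the work surface, if the arm or the gripper's body presses on something with over 40 N, if the wrist force passes 120 N, or if a joint passes its speed limit or range.

## Working session

There is one attempt and no reset: what is moved stays moved. The work goes in short steps, Python scripts to look and compute and a tool call to move; the robot and the scene stay as the last step left them, time stands still between calls to the robot, and variables do not carry over. Pictures are saved under pics/ and viewed, at most 10 in all, crops included, and the job is handed in when it is done.

Besides the shell and the picture viewer there is one more tool, called after ">>>" as name([rows], argument=value, ...), one row to a line, values as JSON. send_rows: Moves the arm, as the interface text tells. Its arguments: {"type":"object","properties":{"targets":{"type":"array","items":{"type":"array","items":{"type":"number"}}},"grip_force":{"type":"number"}},"required":["targets"]}

```bash
mkdir -p pics; cat > h.py <<'E'
import numpy as np, cv2
from cell import *
from scipy.spatial.transform import Rotation as Ro
def cam2world(name, st=None):
    c=calibration(name)
    if name!='wrist': return np.linalg.inv(c['world_to_cam'])
    T=np.eye(4); T[:3,:3]=Ro.from_euler('xyz',st['tool_rot']).as_matrix(); T[:3,3]=st['tool_pos']
    return T@c['hand_eye']
def ray(name,uv,T):
    c=calibration(name); K=c['intrinsics']; uv=np.atleast_2d(uv).astype(float)
    d=c.get('distortion'); n=cv2.undistortPoints(uv.reshape(-1,1,2),K,None if d is None else np.array(d)).reshape(-1,2)
    r=np.c_[n[:,0],-n[:,1],-np.ones(len(n))]@T[:3,:3].T
    return T[:3,3],r
def onz(name,uv,z,T):
    o,r=ray(name,uv,T); return o+r*((z-o[2])/r[:,2])[:,None]
def tri(o1,r1,o2,r2):
    A=np.c_[r1,-r2]; s=np.linalg.lstsq(A,o2-o1,rcond=None)[0]
    p,q=o1+s[0]*r1,o2+s[1]*r2; return (p+q)/2,np.linalg.norm(p-q)
def cloud(name,D,T):
    v,u=np.mgrid[:D.shape[0],:D.shape[1]]; o,r=ray(name,np.c_[u.ravel(),v.ravel()],T)
    return (o+r*D.reshape(-1,1)).reshape(*D.shape,3)
E
python3 - <<'E'
from h import *
st=observe(); print({k:np.round(v,3) for k,v in st.items()}); print(tcp_to_grasp)
ims=[]
for n in ['side','top','wrist']:
    im,D=read_camera(n); np.savez(f'{n}0.npz',im=im,D=D); cv2.imwrite(f'pics/{n}0.png',im[:,:,::-1]); c=calibration(n); print(n,c.keys(),np.round(cam2world(n,st),3).tolist(),c['intrinsics'][0], (D>0).mean())
E
```

```text
{'time': np.float64(0.0), 'qpos': array([-1.413,  0.343,  1.525, -0.   ,  1.275, -0.146]), 'qvel': array([-0.   , -0.   ,  0.   ,  0.001, -0.002,  0.002]), 'joint_efforts': array([-2.0000e-03, -4.3125e+01, -2.4421e+01,  7.2000e-02,  5.6000e-02,
       -0.0000e+00]), 'tool_pos': array([ 0.157, -0.501,  0.226]), 'tool_rot': array([-3.14 , -0.   ,  0.304]), 'contact_force': array([ 0.508, -0.833, -0.233]), 'torque': array([ 0.071,  0.035, -0.039]), 'grip_force': np.float64(0.0), 'opening': np.float64(0.092)}
0.0188
side dict_keys(['intrinsics', 'world_to_cam']) [[-0.908, 0.275, -0.318, 0.203], [-0.42, -0.556, 0.717, 0.865], [0.02, 0.784, 0.62, 0.809], [0.0, 0.0, 0.0, 1.0]] [506.0434195    0.         319.65311735] 0.99607421875
top dict_keys(['intrinsics', 'world_to_cam']) [[-0.011, 0.99, -0.144, 0.461], [-0.999, -0.016, -0.035, -0.016], [-0.037, 0.143, 0.989, 0.973], [0.0, 0.0, 0.0, 1.0]] [403.53178554   0.         326.47846255] 0.995921875
wrist dict_keys(['intrinsics', 'hand_eye']) [[0.298, 0.914, 0.276, 0.231], [-0.955, 0.286, 0.084, -0.477], [-0.002, -0.288, 0.958, 0.383], [0.0, 0.0, 0.0, 1.0]] [307.42220007   0.         314.96079046] 0.9960546875
```

View pics/top0.png

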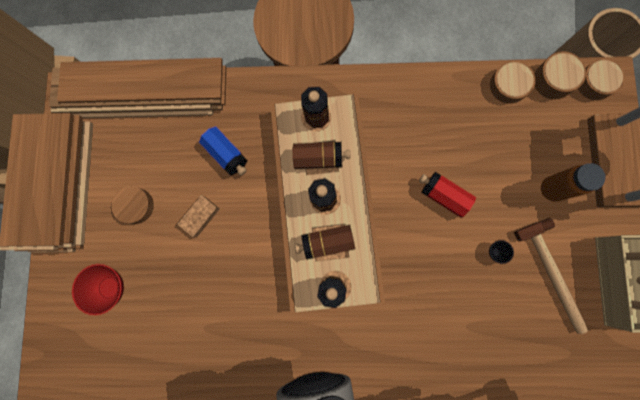

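View pics/side0.png

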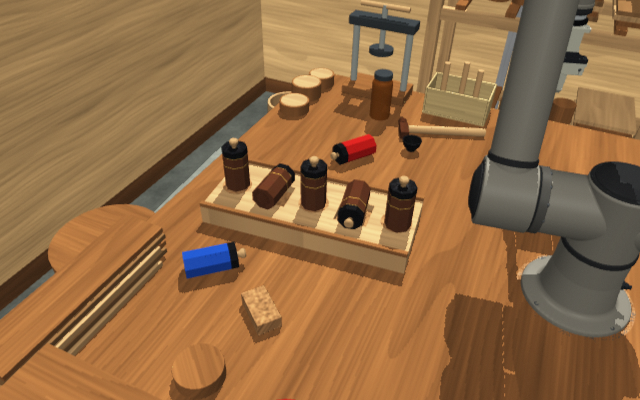

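```bash
cat > m.py <<'E'
from h import *
d=np.load('top0.npz'); im,D=d['im'],d['D']; T=cam2world('top'); P=cloud('top',D,T); Z=P[...,2]
roi=np.zeros(Z.shape,bool); roi[80:320,262:385]=1
pl=roi&(Z>.035)&(Z<.07); print('plank pts',pl.sum(),'z med',np.median(Z[pl&(Z<.056)&(Z>.04)]))
hull=cv2.minAreaRect(P[roi&(Z>.035)&(Z<.062)][:,:2].astype(np.float32)); print('board rect',hull)
hsv=cv2.cvtColor(im,cv2.COLOR_RGB2HSV)
m=(roi&(Z>.063)).astype(np.uint8)
n,lab,s,c=cv2.connectedComponentsWithStats(m)
for i in range(1,n):
    if s[i,4]<60: continue
    q=P[lab==i]; px=np.argwhere(lab==i)
    r=cv2.minAreaRect(q[:,:2].astype(np.float32))
    V=im[lab==i].max(1).astype(int)
    print(i,s[i],'ztop',np.round(np.percentile(q[:,2],[50,98]),4),'rect',np.round(r[0],4),np.round(r[1],4),round(r[2],1))
    k=(lab==i)&(im[...,0]>140)&(im[...,0].astype(int)-im[...,2]>40)
    if k.sum(): print('   knob px',np.argwhere(k).mean(0)[::-1].round(1),k.sum(),P[k].mean(0).round(4),'zmax',P[k][:,2].max().round(4))
# recess darker/depth
rc=roi&(Z<.044)&(Z>.012); print('rec z',[(round(float(a),3)) for a in np.percentile(Z[rc],[5,50,95])],rc.sum())
crop=cv2.resize(im[85:310,265:385],None,fx=2.6,fy=2.6,interpolation=cv2.INTER_CUBIC)
s_=np.load('side0.npz')['im'][125:280,170:450]; s_=cv2.resize(s_,None,fx=1.7,fy=1.7)
W=np.zeros((590,800,3),np.uint8); W[:crop.shape[0],:crop.shape[1]]=crop[:590]; W[:s_.shape[0],320:320+s_.shape[1]]=s_
cv2.imwrite('pics/crop0.png',W[:,:,::-1])
E
python3 m.py
```

```text
plank pts 13947 z med 0.04825425410539508
board rect ((0.5949683785438538, 0.02066633105278015), (0.49165135622024536, 0.21037016808986664), 5.853560924530029)
5 [301  86  28  40 919] ztop [0.1573 0.179 ] rect [0.6405 0.0264] [0.3649 0.0568] 4.3
   knob px [314.2  95.6] 63 [0.7923 0.036  0.1749] zmax 0.181
25 [ 292  141   59   28 1374] ztop [0.0999 0.1067] rect [0.5911 0.0283] [0.1297 0.2592] 89.0
   knob px [336.7 150.5] 88 [ 0.6971 -0.0085  0.0887] zmax 0.1069
37 [308 177  29  34 747] ztop [0.158  0.1794] rect [0.5397 0.0137] [0.1659 0.0556] 9.9
   knob px [321.3 188.6] 84 [0.5946 0.0226 0.1843] zmax 0.9731
59 [ 295  224   61   35 1387] ztop [0.1011 0.1067] rect [0.4873 0.0226] [0.067  0.1291] 11.0
   knob px [316.1 239.4] 58 [0.4981 0.0394 0.0927] zmax 0.1064
91 [317 276  30  32 738] ztop [0.1584 0.179 ] rect [0.4128 0.0016] [0.0558 0.1003] 79.7
   knob px [331.9 293.2] 82 [0.3923 0.0041 0.1956] zmax 0.9731
rec z [0.027, 0.032, 0.044] 507
```

View pics/crop0.png

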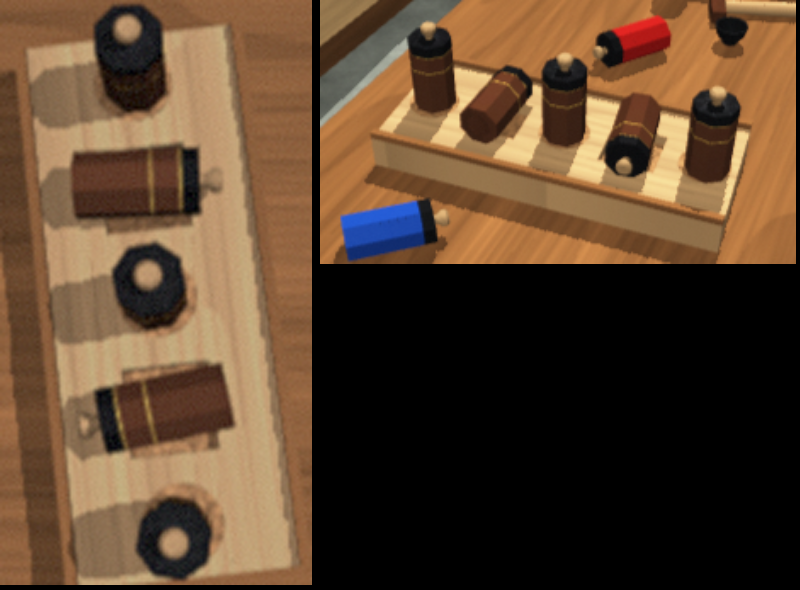

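```bash
cat > m2.py <<'E'
from h import *
d=np.load('top0.npz'); im,D=d['im'],d['D']; P=cloud('top',D,cam2world('top')); Z=P[...,2]
d2=np.load('side0.npz'); P2=cloud('side',d2['D'],cam2world('side'))
B=np.array([.595,.0207]); e=np.array([np.cos(np.radians(5.85)),np.sin(np.radians(5.85))]); b=np.array([-e[1],e[0]]) # row, left
for nm,k,sg in [('near',-1,1),('far',1,-1)]:
    c=B+.1*k*e
    for cn,Q in [('top',P),('side',P2)]:
        q=Q.reshape(-1,3); rel=q[:,:2]-c; u=rel@e; v=rel@b
        near=(abs(u)<.045)&(abs(v)<.1)
        f=near&(q[:,2]>.0985)&(q[:,2]<.112); r=cv2.minAreaRect(q[f][:,:2].astype(np.float32))
        box=cv2.boxPoints(r); 
        # axis by PCA
        w,V=np.linalg.eigh(np.cov(q[f][:,:2].T)); ax=V[:,1]*np.sign(V[:,1]@b)*sg; m=q[f][:,:2].mean(0); t=(q[f][:,:2]-m)@ax; lo,hi=np.percentile(t,[.5,99.5])
        o=m+ax*(lo+hi)/2
        print(nm,cn,'n',f.sum(),'z',np.median(q[f][:,2]).round(4),'org',o.round(4),'in board',((o-c)@e).round(4),((o-c)@b).round(4),'len',round(hi-lo,4),'axis deg',np.degrees(np.arctan2(ax[1],ax[0])).round(1))
        kk=near&(((q[:,:2]-o)@ax)>.057)&(((q[:,:2]-o)@ax)<.085)&(q[:,2]>.065)
        kq=q[kk]; t=(kq[:,:2]-o)@ax; s=(kq[:,:2]-o)@np.array([-ax[1],ax[0]])
        print('   knob n',kk.sum(),'t',np.percentile(t,[2,50,98]).round(4),'s',np.percentile(s,[2,50,98]).round(4),'z',np.percentile(kq[:,2],[50,98]).round(4), 'knob ctr xy',(o+ax*.067).round(4))
        h=near&(q[:,2]<.044)&(q[:,2]>.01); print('   recess z',np.percentile(q[h][:,2],[10,50,90]).round(4),h.sum())
for k in [-2,0,2]:
    c=B+.1*k*e; q=P.reshape(-1,3); f=(np.hypot(*(q[:,:2]-c).T)<.05)&(q[:,2]>.165)&(q[:,2]<.2); g=(np.hypot(*(q[:,:2]-c).T)<.05)&(q[:,2]>.15)&(q[:,2]<.165)
    print(k,c.round(4),q[f].mean(0).round(4),cv2.minAreaRect(q[g][:,:2].astype(np.float32)))
E
python3 m2.py
```

```text
near top n 819 z 0.1035 org [0.4944 0.0141] in board -0.0007 0.0036 len 0.1086 axis deg 101.7
   knob n 68 t [0.0574 0.0663 0.074 ] s [-0.0107 -0.0002  0.0095] z [0.0835 0.088 ] knob ctr xy [0.4809 0.0797]
   recess z [0.031  0.0336 0.0368] 282
near side n 484 z 0.1034 org [0.4935 0.0145] in board -0.0016 0.0042 len 0.1124 axis deg 101.5
   knob n 78 t [0.0576 0.0713 0.0756] s [-0.0096 -0.0002  0.0092] z [0.0809 0.088 ] knob ctr xy [0.4802 0.0802]
   recess z [0.0325 0.0345 0.0423] 140
far top n 746 z 0.1035 org [0.6901 0.0363] in board -0.0038 0.0059 len 0.109 axis deg -89.1
   knob n 66 t [0.0587 0.0677 0.0748] s [-0.0092 -0.0005  0.0107] z [0.0831 0.0878] knob ctr xy [ 0.6913 -0.0307]
   recess z [0.0272 0.0296 0.0342] 189
far side n 433 z 0.1033 org [0.6885 0.0352] in board -0.0055 0.0049 len 0.1121 axis deg -89.4
   knob n 7 t [0.0571 0.0575 0.0587] s [-0.0227 -0.015   0.0205] z [0.0926 0.1017] knob ctr xy [ 0.6892 -0.0318]
   recess z [0.0275 0.0299 0.0373] 155
-2 [3.96e-01 3.00e-04] [0.3912 0.0053 0.1772] ((0.39104223251342773, 0.005599655210971832), (0.05582331120967865, 0.05601782351732254), 79.13316345214844)
0 [0.595  0.0207] [0.5927 0.023  0.1774] ((0.593399167060852, 0.023092549294233322), (0.056074317544698715, 0.055714428424835205), 55.6039924621582)
2 [0.794  0.0411] [0.7916 0.0375 0.1768] ((0.7930812239646912, 0.03768862038850784), (0.05782804265618324, 0.05545387044548988), 0.8218166828155518)
```

>>> send_rows([
  [0,0.0236,0.0288,0,-0.0135],
  [0,0.0236,0.0288,0,-0.0135],
  [0,0.0236,0.0288,0,-0.0135],
  [0,0.0236,0.0288,0,-0.0135],
  [0,0.0236,0.0288,0,-0.0135],
])

```text
time: 0.65
tool_pos: [0.2757, -0.3556, 0.2266]
tool_rot: [-3.141, 0.0, 0.235]
contact_force: [0.1, -0.7, 0.6]
opening: 0.0561
grip_force: 0.0
```

>>> send_rows([
  [0,0.0236,0.0288,0,-0.0135],
  [0,0.0236,0.0288,0,-0.0135],
  [0,0.0236,0.0288,0,-0.0135],
  [0,0.0236,0.0288,0,-0.0135],
  [0,0.0236,0.0288,0,-0.0135],
])

```text
time: 1.15
tool_pos: [0.3937, -0.2116, 0.2267]
tool_rot: [3.142, 0.0, 0.168]
contact_force: [0.4, 0.4, -0.3]
opening: 0.0165
grip_force: 0.0
```

>>> send_rows([
  [0,0.0236,0.0288,0,-0.0135],
  [0,0.0236,0.0288,0,-0.0135],
  [0,0.0236,0.0288,0,-0.0135],
  [0,0.0236,0.0288,0,-0.0135],
  [0,0.0236,0.0288,0,-0.0135],
])

```text
time: 1.65
tool_pos: [0.5118, -0.0675, 0.2265]
tool_rot: [3.142, 0.0, 0.101]
contact_force: [0.0, -0.4, 0.8]
opening: 0.0002
grip_force: 0.0
```

>>> send_rows([
  [0,0,-0.004,-0.035,0],
  [0,0,0,-0.04,0],
  [0,0,0,-0.04,0],
  [0,0,0,-0.035,0],
  [0,0,0,0,0],
])

```text
time: 2.15
tool_pos: [0.5077, -0.072, 0.0725]
tool_rot: [-3.138, 0.009, 0.101]
contact_force: [-0.1, 1.1, -0.7]
opening: 0.0006
grip_force: 0.0
```

>>> send_rows([
  [0,-0.0006,0.003,0,0],
  [0,-0.0006,0.003,0,0],
  [0,-0.0006,0.003,0,0],
  [0,-0.0006,0.003,0,0],
  [0,-0.0003,0.0015,0,0],
])

```text
time: 2.65
tool_pos: [0.5087, -0.0592, 0.0776]
tool_rot: [3.141, -0.001, 0.102]
contact_force: [-0.6, -0.7, -0.2]
opening: 0.0002
grip_force: 0.0
```

>>> send_rows([
  [0,-0.0005,0.0025,0,0],
  [0,-0.0005,0.0025,0,0],
  [0,-0.0005,0.0025,0,0],
  [0,-0.0003,0.001,0,0],
  [0,0,0,0,0],
])

```text
time: 3.15
tool_pos: [0.5068, -0.051, 0.0769]
tool_rot: [3.141, -0.0, 0.101]
contact_force: [0.6, -2.8, 3.0]
opening: 0.0004
grip_force: 1.5
```

```bash
cat > look.py <<'E'
import sys
from h import *
s=sys.argv[1]
for n in sys.argv[2:]:
    st=observe(); im,D=read_camera(n); np.savez(f'{n}{s}.npz',im=im,D=D,T=cam2world(n,st)); cv2.imwrite(f'pics/{n}{s}.png',im[:,:,::-1])
print(np.round(st['tool_pos'],4),st['time'])
E
python3 look.py 1 top side wrist; sed "s/top0/top1/;s/side0/side1/" m2.py | python3 - | grep -v k
```

```text
[ 0.5067 -0.051   0.0767] 3.25
near top n 209 z 0.1033 org [0.4857 0.0621] in board -0.0045 0.0523 len 0.0375 axis deg 11.9Traceback (most recent call last):
  File "<stdin>", line 18, in <module>
    return _quantile_unchecked(
        a, q, axis, out, overwrite_input, method, keepdims, weights)
    return _ureduce(a,
                    func=_quantile_ureduce_func,
    ...<5 lines>...
                    overwrite_input=overwrite_input,
                    method=method)
    r = func(a, **kwargs)
    result = _quantile(arr,
                       quantiles=q,
    ...<2 lines>...
                       out=out,
                       weights=wgt)
    slices_having_nans = np.isnan(arr[-1, ...])
                                  ~~~^^^^^^^^^
IndexError: index -1 is out of bounds for axis 0 with size 0
```

View pics/wrist1.png

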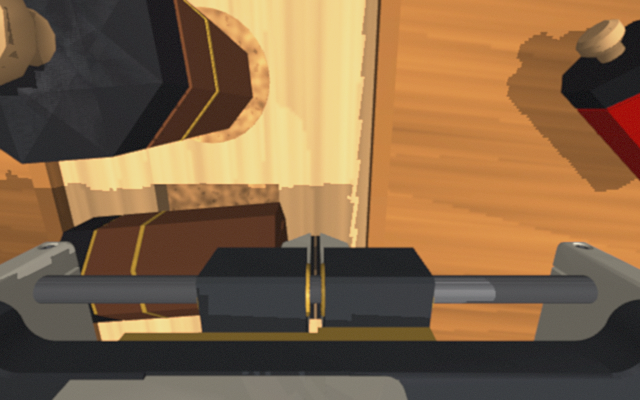

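```bash
cat > ends.py <<'E'
import sys
from h import *
B=np.array([.595,.0207]); th=np.radians(5.85); e=np.array([np.cos(th),np.sin(th)]); b=np.array([-e[1],e[0]])
for s in sys.argv[1:]:
  for cn in ['top','side']:
    D=np.load(f'{cn}{s}.npz')['D']; q=cloud(cn,D,cam2world(cn)).reshape(-1,3)
    for nm,o,deg in [('near',(.494,.0143),101.6),('far',(.6893,.0358),-89.25)]:
        ax=np.array([np.cos(np.radians(deg)),np.sin(np.radians(deg))]); r=q[:,:2]-o; t=r@ax; u=r@np.array([-ax[1],ax[0]])
        f=(q[:,2]>.0985)&(q[:,2]<.108)&(abs(u)<.03)&(abs(t)<.09)
        k=(t>.06)&(t<.1)&(abs(u)<.02)&(q[:,2]>.066)&(q[:,2]<.092)
        print(s,cn,nm,'top t',np.percentile(t[f],[.5,99.5]).round(4) if f.sum()>5 else '', 'u',u[f].mean().round(4),'knob t',np.percentile(t[k],[50,95]).round(4) if k.sum()>5 else '',k.sum())
E
python3 ends.py 0 1
```

```text
0 top near top t [-0.0546  0.054 ] u -0.0004 knob t [0.0672 0.0733] 59
0 top far top t [-0.055   0.0539] u 0.0009 knob t [0.0674 0.0741] 61
0 side near top t [-0.0559  0.0565] u 0.0005 knob t [0.0718 0.0756] 75
0 side far top t [-0.0554  0.0566] u -0.0008 knob t  0
1 top near top t [0.0343 0.0619] u -0.0016 knob t [0.0738 0.0812] 67
1 top far top t [-0.0551  0.0539] u 0.0007 knob t [0.0674 0.0741] 61
1 side near top t [-0.0316  0.0633] u -0.0001 knob t [0.0643 0.0819] 164
1 side far top t [-0.0556  0.056 ] u -0.0009 knob t  0
```

>>> send_rows([
  [0,-0.0003,0.0015,0,0],
  [0,-0.0002,0.001,0,0],
  [0,0,0,0,0],
  [0,0.002,-0.012,0,0],
  [0,0,0,0.04,0],
])

```text
time: 3.8
tool_pos: [0.5049, -0.0606, 0.1126]
tool_rot: [-3.137, 0.011, 0.101]
contact_force: [1.2, -0.9, -0.5]
opening: 0.0001
grip_force: 0.0
```

>>> send_rows([
  [0,0,0,0.045,0],
  [0,0,0,0.045,0],
  [0,0.01,0.01,0.02,0],
  [0,0.03,0.033,0,0],
  [0,0.03,0.033,0,0],
])

```text
time: 4.3
tool_pos: [0.5789, 0.0155, 0.2277]
tool_rot: [-3.141, -0.001, 0.099]
contact_force: [1.5, 0.3, -0.4]
opening: 0.0005
grip_force: 0.0
```

>>> send_rows([
  [0,0.03,0.033,0,0],
  [0,0.03,0.033,0,0],
  [0,0.03,0.033,0,0],
  [0,0.02,0.013,0,0],
  [0,0,0,0,0],
])

```text
time: 4.8
tool_pos: [0.6891, 0.1295, 0.2242]
tool_rot: [-3.141, 0.002, 0.104]
contact_force: [-0.8, -0.1, -0.4]
opening: 0.0002
grip_force: 0.0
```

>>> send_rows([
  [0,0,0,-0.035,0],
  [0,0,0,-0.04,0],
  [0,0,0,-0.04,0],
  [0,0,0,-0.033,0],
  [0,0,0,0,0],
])

```text
time: 5.3
tool_pos: [0.6838, 0.1261, 0.0727]
tool_rot: [-3.141, 0.012, 0.1]
contact_force: [-0.9, 0.2, -0.5]
opening: 0.0005
grip_force: 0.0
```

>>> send_rows([
  [0,0,-0.005,0,0],
  [0,0,-0.005,0,0],
  [0,0,-0.004,0,0],
  [0,0,-0.003,0,0],
  [0,0,-0.003,0,0],
])

```text
time: 5.8
tool_pos: [0.6886, 0.1076, 0.0801]
tool_rot: [-3.141, -0.002, 0.101]
contact_force: [-1.5, 4.4, 3.9]
opening: 0.0005
grip_force: 2.3
```

>>> send_rows([
  [0,0,-0.003,0,0],
  [0,0,-0.003,0,0],
  [0,0,-0.003,0,0],
  [0,0,-0.003,0,0],
  [0,0,-0.002,0,0],
])

```text
time: 6.3
tool_pos: [0.688, 0.0933, 0.0787]
tool_rot: [3.142, 0.0, 0.101]
contact_force: [-0.8, 3.8, 3.5]
opening: 0.0001
grip_force: 2.0
```

```bash
python3 look.py 2 top side; python3 ends.py 2
```

```text
[0.688  0.093  0.0787] 6.35
2 top near top t [-0.0446  0.064 ] u -0.0009 knob t [0.0686 0.0704] 7
2 top far top t [-0.0215  0.0694] u 0.0023 knob t [0.0808 0.0877] 66
2 side near top t [-0.0467  0.0646] u 0.0001 knob t [0.0649 0.0845] 201
2 side far top t [-0.0745  0.0715] u -0.0078 knob t [0.0697 0.0745] 6
```

>>> send_rows([
  [0,0,0.012,0,0],
  [0,0,0,0.04,0],
  [0,0,0,0.045,0],
  [0,0,0,0.045,0],
  [0.9,0,0,0.025,0.1],
])

```text
time: 6.9
tool_pos: [0.6889, 0.1058, 0.2378]
tool_rot: [3.14, -0.005, 0.203]
contact_force: [1.0, 0.1, 0.5]
opening: 0.0048
grip_force: 0.0
```

>>> send_rows([
  [0.9,0,-0.0152,0,0.14],
  [0.9,0,-0.0152,0,0.14],
  [0.9,0,-0.0152,0,0.14],
  [0.9,0,-0.0152,0,0.14],
  [0.9,0,-0.0152,0,0.14],
])

```text
time: 7.4
tool_pos: [0.6878, 0.0292, 0.2329]
tool_rot: [-3.141, 0.002, 0.907]
contact_force: [0.9, 0.1, 0.6]
opening: 0.0442
grip_force: 0.0
```

>>> send_rows([
  [0.9,0,-0.0152,0,0.14],
  [0.9,0,-0.0152,0,0.14],
  [0.9,0,-0.0152,0,0.14],
  [0.9,0,-0.0152,0,0.14],
  [0.9,0,-0.0152,0,0.14],
])

```text
time: 7.9
tool_pos: [0.6879, -0.0469, 0.2329]
tool_rot: [-3.14, 0.001, 1.607]
contact_force: [-0.4, -0.2, 0.3]
opening: 0.0815
grip_force: 0.0
```

>>> send_rows([
  [0.9,0,0,0,0.03],
  [0.9,0,0,0,0],
])

```text
time: 8.1
tool_pos: [0.6879, -0.0468, 0.2329]
tool_rot: [-3.14, 0.0, 1.631]
contact_force: [-0.2, 0.0, 0.8]
opening: 0.0825
grip_force: 0.0
```

```bash
python3 look.py 3 wrist top; python3 ends.py 2 >/dev/null; python3 - <<'E'
from h import *
st=observe(); print(st['tool_rot'])
for n,s in [('top',3),('wrist',3)]:
    d=np.load(f'{n}{s}.npz'); P=cloud(n,d['D'],d['T']); q=P.reshape(-1,3); im=d['im'].reshape(-1,3).astype(int)
    f=(q[:,2]>.0985)&(q[:,2]<.108)&(q[:,0]>.65)&(q[:,0]<.735)&(abs(q[:,1])<.09)
    k=(q[:,2]>.064)&(q[:,2]<.092)&(abs(q[:,0]-.69)<.02)&(q[:,1]<-.02)&(q[:,1]>-.07)&(im[:,0]>120)&(im[:,0]-im[:,2]>35)
    for nm,m in (('top',f),('knob',k)):
        if m.sum()>5: print(n,nm,m.sum(),np.percentile(q[m],[1,50,99],axis=0).round(4).tolist())
E
```

```text
[ 0.6879 -0.0463  0.233 ] 8.15
[-3.14070664e+00  8.58095340e-05  1.63034183e+00]
top top 221 [[0.6876, -0.0138, 0.0988], [0.6994, 0.0129, 0.1039], [0.7117, 0.0465, 0.1071]]
wrist top 4490 [[0.673, -0.0332, 0.0987], [0.6905, 0.0253, 0.1031], [0.708, 0.0745, 0.1049]]
wrist knob 260 [[0.6841, -0.0537, 0.0759], [0.6944, -0.0462, 0.0834], [0.7051, -0.0399, 0.0871]]
```

View pics/wrist3.png

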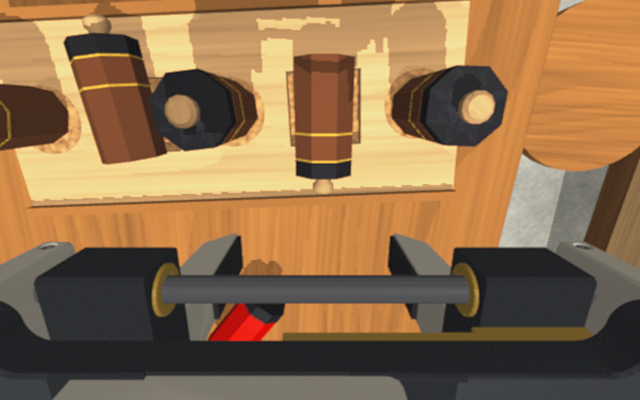

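>>> send_rows([
  [0.9,0.006,0,-0.03,0],
  [0.9,0,0,-0.04,0],
  [0.9,0,0,-0.04,0],
  [0.9,0,0,-0.033,0],
  [0.9,0,0,-0.013,0],
])

```text
time: 8.7
tool_pos: [0.6919, -0.0455, 0.0735]
tool_rot: [-3.135, -0.001, 1.631]
contact_force: [-0.4, -0.2, 0.0]
opening: 0.0826
grip_force: 0.0
```

>>> send_rows([
  [0.9,0,0,-0.006,0],
  [0.5,0,0,0,0],
  [0.5,0,0,0,0],
])

```text
time: 9.0
tool_pos: [0.6953, -0.0465, 0.0738]
tool_rot: [3.138, 0.001, 1.631]
contact_force: [0.0, 0.9, 0.9]
opening: 0.0708
grip_force: 0.0
```

>>> send_rows([
  [0.0,0,0,0,0],
  [0,0,0,0,0],
  [0,0,0,0,0],
  [0,0,0,0,0],
  [0,0,0,0,0],
], grip_force=12)

```text
time: 9.5
tool_pos: [0.6941, -0.0465, 0.0719]
tool_rot: [3.141, 0.0, 1.631]
contact_force: [0.0, -0.0, -0.3]
opening: 0.0314
grip_force: 0.0
```

>>> send_rows([
  [0,0,0,0,0],
  [0,0,0,0,0],
])

```text
time: 9.7
tool_pos: [0.6943, -0.0465, 0.0718]
tool_rot: [3.141, 0.0, 1.631]
contact_force: [0.5, 0.4, -0.3]
opening: 0.021
grip_force: 12.0
```

>>> send_rows([
  [0,0,0,0.003,0],
  [0,0,0,0.005,0],
  [0,0,0,0.006,0],
  [0,0,0,0.006,0],
  [0,0,0,0,0],
])

```text
time: 10.2
tool_pos: [0.6947, -0.0466, 0.0932]
tool_rot: [3.139, 0.001, 1.631]
contact_force: [0.4, 1.0, -2.0]
opening: 0.021
grip_force: 12.0
```

```bash
python3 look.py 4 side; python3 - <<'E'
import cv2
a=cv2.imread('pics/side4.png')[100:280,170:450]; cv2.imwrite('pics/c4.png',cv2.resize(a,None,fx=2.5,fy=2.5))
E
```

```text
[ 0.6947 -0.0466  0.0932] 10.2
```

View pics/c4.png

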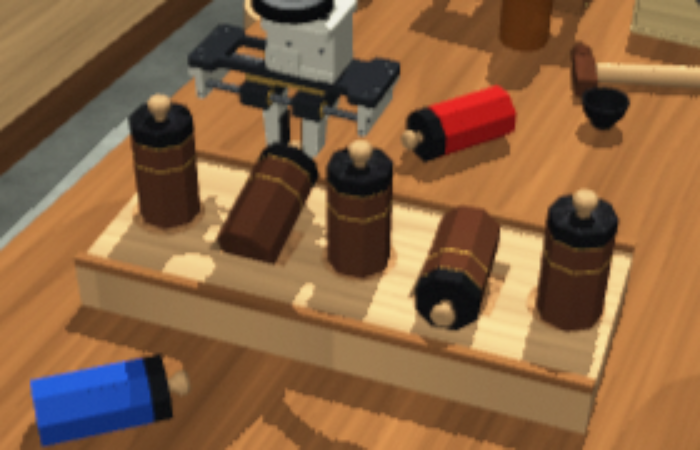

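>>> send_rows([
  [0,0,0,0.005,0],
  [0,0,0,0.006,0],
  [0,0,0,0.006,0],
  [0,0,0,0.006,0],
  [0,0,0,0.006,0],
])

```text
time: 10.75
tool_pos: [0.6941, -0.0465, 0.1213]
tool_rot: [3.141, 0.0, 1.631]
contact_force: [-0.2, 0.7, -1.8]
opening: 0.021
grip_force: 12.0
```

>>> send_rows([
  [0,0,0.003,0.006,0],
  [0,0,0.004,0.006,0],
  [0,0,0.005,0.006,0],
  [0,0,0.005,0.006,0],
  [0,0,0.005,0.006,0],
])

```text
time: 11.25
tool_pos: [0.694, -0.0238, 0.1512]
tool_rot: [-3.141, -0.0, 1.632]
contact_force: [0.2, 0.2, -3.0]
opening: 0.021
grip_force: 12.0
```

>>> send_rows([
  [0,0,0.005,0.006,0],
  [0,0,0.005,0.006,0],
  [0,0,0.006,0.006,0],
  [0,0,0.006,0.005,0],
  [0,0,0.003,0.003,0],
])

```text
time: 11.75
tool_pos: [0.6942, 0.0012, 0.1774]
tool_rot: [3.141, 0.0, 1.632]
contact_force: [-0.6, -0.9, -2.6]
opening: 0.0208
grip_force: 12.0
```

>>> send_rows([
  [0,0,0,0,0],
  [0,0,0,0,0],
])

```text
time: 11.95
tool_pos: [0.694, 0.0005, 0.1765]
tool_rot: [-3.141, 0.0, 1.631]
contact_force: [0.3, -0.6, -3.8]
opening: 0.0211
grip_force: 12.0
```

```bash
python3 look.py 5 side; python3 - <<'E'
import cv2
a=cv2.imread('pics/side5.png')[80:280,170:450]; cv2.imwrite('pics/c5.png',cv2.resize(a,None,fx=2.5,fy=2.5))
E
```

```text
[6.940e-01 5.000e-04 1.765e-01] 11.95
```

View pics/c5.png

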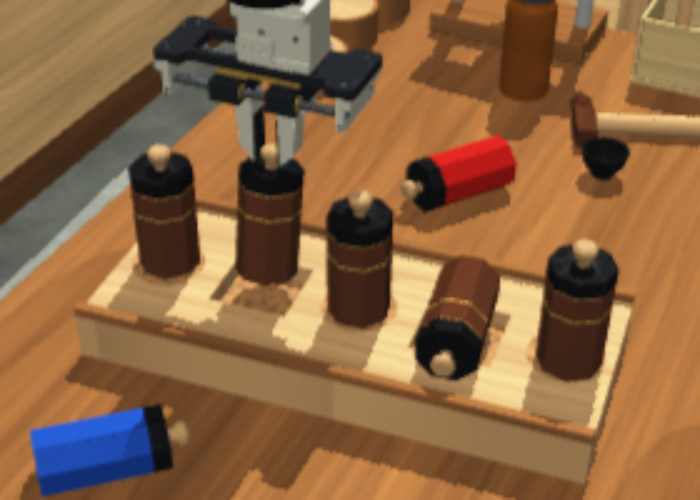

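```bash
cat > tilt.py <<'E'
import sys
from h import *
s,x0,y0=sys.argv[1],float(sys.argv[2]),float(sys.argv[3])
for cn in ['side']:
    q=cloud(cn,np.load(f'{cn}{s}.npz')['D'],cam2world(cn)).reshape(-1,3)
    f=np.hypot(q[:,0]-x0,q[:,1]-y0)<.042; q=q[f]
    print('z max lid etc',np.percentile(q[:,2],[1,50,99]).round(4))
    for z in np.arange(.06,.18,.01):
        m=abs(q[:,2]-z)<.005
        if m.sum()>15:
            a=q[m]; print(round(z,3),m.sum(),'x',a[:,0].min().round(4),a[:,0].max().round(4),'y',a[:,1].min().round(4),a[:,1].max().round(4))
E
python3 tilt.py 5 .694 .0005
```

```text
z max lid etc [0.028  0.2973 0.4717]
0.06 17 x 0.6656 0.7186 y 0.0079 0.0371
0.07 49 x 0.6653 0.7214 y 0.0062 0.042
0.08 58 x 0.6652 0.7225 y 0.0019 0.0416
0.09 77 x 0.6645 0.723 y 0.002 0.0421
0.1 90 x 0.6651 0.7221 y -0.0017 0.0413
0.11 93 x 0.6653 0.7186 y 0.0 0.042
0.12 98 x 0.6647 0.719 y -0.0046 0.0403
0.13 101 x 0.6653 0.7198 y -0.0066 0.0372
0.14 103 x 0.6659 0.721 y -0.0074 0.0374
0.15 104 x 0.665 0.7226 y -0.0089 0.0378
0.16 152 x 0.6649 0.7244 y -0.025 0.0337
0.17 155 x 0.6659 0.7225 y -0.0086 0.0311
```

>>> send_rows([
  [0,0,0.008,0.003,0],
  [0,0,0.011,0,0],
  [0,0,0.0113,0,0],
  [0,0,0,0,0],
  [0,0,0,0,0],
], grip_force=8)

```text
time: 12.5
tool_pos: [0.694, 0.0318, 0.1797]
tool_rot: [-3.142, -0.0, 1.633]
contact_force: [-0.1, 0.4, -2.9]
opening: 0.021
grip_force: 8.0
```

```bash
sed -i 's/<.042/<.06/; s/for cn in .*/for cn in ["side"]:/' tilt.py; cat >> tilt.py <<'E'
    # vertical flats facing the camera: fit plane y(z),x per column, dark body points only
    c=q[(q[:,2]>.07)&(q[:,2]<.165)&(abs(q[:,0]-x0)<.012)&(abs(q[:,1]-y0)<.05)]
    A=np.c_[c[:,2]-.12,c[:,0]-x0,np.ones(len(c))]
    for _ in range(3):
        s_=np.linalg.lstsq(A,c[:,1],rcond=None)[0]; r=abs(A@s_-c[:,1]); k=r<max(.003,2*np.median(r)); A,c=A[k],c[k]
    print('front face y at z=.12',s_[2].round(4),'dy/dz',s_[0].round(4),'dy/dx',s_[1].round(3),len(c))
E
python3 look.py 6 side; python3 tilt.py 5 .694 .0005|tail -1; python3 tilt.py 6 .694 .031; python3 tilt.py 0 .5934 .0231|tail -1
```

```text
[0.694  0.0318 0.1797] 12.5
front face y at z=.12 0.0359 dy/dz -0.1889 dy/dx 0.094 282
z max lid etc [0.0287 0.2925 0.5099]
0.06 34 x 0.6656 0.72 y 0.0326 0.0715
0.07 90 x 0.6647 0.7186 y 0.0348 0.0753
0.08 88 x 0.6652 0.7192 y 0.0306 0.0744
0.09 93 x 0.6655 0.7199 y 0.0237 0.0734
0.1 95 x 0.6656 0.7183 y 0.0245 0.0709
0.11 94 x 0.6658 0.7189 y 0.0258 0.069
0.12 103 x 0.6648 0.7183 y 0.0225 0.068
0.13 98 x 0.6655 0.7176 y 0.0221 0.0669
0.14 100 x 0.665 0.7182 y 0.0239 0.0667
0.15 97 x 0.6648 0.7207 y 0.0219 0.064
0.16 110 x 0.665 0.7206 y 0.0057 0.0642
0.17 232 x 0.665 0.7223 y 0.0044 0.0628
front face y at z=.12 0.0644 dy/dz -0.1172 dy/dx 0.076 289
front face y at z=.12 0.0485 dy/dz -0.0588 dy/dx 0.13 264
```

>>> send_rows([
  [0,0,-0.005,0,0],
  [0,0,-0.005,0,0],
  [0,0,-0.005,0,0],
  [0,0,-0.005,0,0],
  [0,0,-0.002,0,0],
], grip_force=7)

```text
time: 13.05
tool_pos: [0.6941, 0.0077, 0.1797]
tool_rot: [3.141, 0.0, 1.63]
contact_force: [-1.6, -0.9, -4.3]
opening: 0.0211
grip_force: 7.0
```

>>> send_rows([
  [0,0,0.022,0,0],
  [0,0,0,0,0],
  [0,0,0,0,0],
  [0,0,0,0,0],
])

```text
time: 13.45
tool_pos: [0.6941, 0.0304, 0.1798]
tool_rot: [3.141, 0.0, 1.631]
contact_force: [0.3, 0.9, -2.4]
opening: 0.0214
grip_force: 7.0
```

```bash
python3 look.py 7 side; python3 tilt.py 7 .694 .031
```

```text
[0.6941 0.0304 0.1798] 13.45
z max lid etc [0.0291 0.2935 0.5107]
0.06 33 x 0.665 0.7214 y 0.0351 0.0742
0.07 93 x 0.6643 0.722 y 0.0325 0.0753
0.08 88 x 0.665 0.7167 y 0.0315 0.0755
0.09 99 x 0.6633 0.7163 y 0.0303 0.0742
0.1 93 x 0.6652 0.7184 y 0.027 0.0721
0.11 106 x 0.6639 0.7198 y 0.0257 0.0705
0.12 98 x 0.665 0.7199 y 0.0226 0.0688
0.13 98 x 0.6654 0.7196 y 0.0241 0.0691
0.14 98 x 0.6647 0.7195 y 0.0211 0.0661
0.15 110 x 0.6653 0.7207 y 0.0234 0.0638
0.16 110 x 0.6661 0.7202 y 0.0017 0.0639
0.17 229 x 0.6656 0.7234 y 0.0076 0.0616
front face y at z=.12 0.0647 dy/dz -0.158 dy/dx 0.062 270
```

>>> send_rows([
  [0,0,-0.006,-0.004,0],
  [0,0,-0.006,-0.006,0],
  [0,0,0,-0.006,0],
  [0,0,0,-0.005,0],
  [0,0,0,0,0],
], grip_force=8)

```text
time: 14.0
tool_pos: [0.6949, 0.0188, 0.1605]
tool_rot: [3.138, -0.001, 1.631]
contact_force: [-0.4, 2.4, 5.3]
opening: 0.0211
grip_force: 8.0
```

>>> send_rows([
  [0,0,0,-0.0015,0],
  [0,0,0,-0.0015,0],
  [0,0,0,0,0],
])

```text
time: 14.3
tool_pos: [0.6954, 0.0191, 0.1586]
tool_rot: [3.136, -0.001, 1.631]
contact_force: [-0.8, 2.5, 10.2]
opening: 0.0209
grip_force: 8.0
```

>>> send_rows([
  [0,0,0,-0.0015,0],
  [0,0,0,-0.0015,0],
  [0,0,0,0,0],
])

```text
time: 14.6
tool_pos: [0.6957, 0.0194, 0.1568]
tool_rot: [3.135, -0.001, 1.631]
contact_force: [-3.2, 3.7, 15.0]
opening: 0.0208
grip_force: 11.3
```

>>> send_rows([
  [0,0,0,0.004,0],
  [0,0,0,0.003,0],
  [0,0,0,0.001,0],
  [0,0,0,0,0],
])

```text
time: 15.0
tool_pos: [0.6939, 0.0185, 0.16]
tool_rot: [-3.141, 0.0, 1.631]
contact_force: [0.4, -0.2, -3.1]
opening: 0.0213
grip_force: 8.1
```

```bash
python3 look.py 8 side wrist; python3 tilt.py 8 .694 .019; python3 - <<'E'
import cv2,numpy as np
a=cv2.imread('pics/side8.png')[110:260,200:350]; a=cv2.resize(a,(450,450),interpolation=cv2.INTER_CUBIC)
b=cv2.imread('pics/wrist8.png')[0:260,250:450]; b=cv2.resize(b,(346,450))
cv2.imwrite('pics/c8.png',np.hstack([a,b]))
E
```

```text
[0.6939 0.0185 0.1599] 15.05
z max lid etc [0.0283 0.2868 0.5131]
0.06 82 x 0.664 0.7204 y 0.0039 0.0451
0.07 68 x 0.6631 0.7185 y 0.0013 0.0443
0.08 89 x 0.6635 0.721 y -0.0005 0.0459
0.09 83 x 0.6644 0.7217 y 0.0016 0.046
0.1 83 x 0.6645 0.7182 y 0.0041 0.0461
0.11 80 x 0.665 0.7223 y 0.0047 0.0485
0.12 94 x 0.6652 0.721 y 0.003 0.048
0.13 86 x 0.6658 0.719 y 0.0039 0.0492
0.14 92 x 0.6653 0.7216 y 0.0091 0.0499
0.15 90 x 0.6652 0.7197 y 0.0073 0.0488
0.16 196 x 0.6651 0.7223 y 0.0004 0.0486
0.17 59 x 0.6683 0.7202 y 0.0059 0.0327
front face y at z=.12 0.0444 dy/dz 0.0287 dy/dx 0.048 222
```

View pics/c8.png

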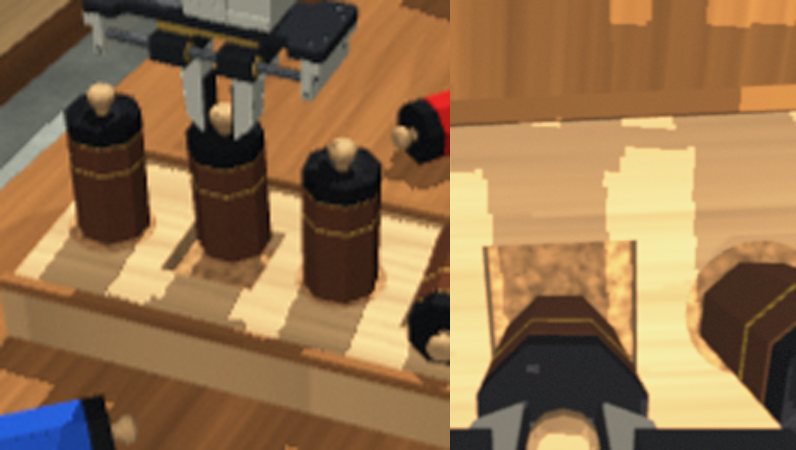

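>>> send_rows([
  [0,0,0,0.006,0],
  [0,0,0.003,0.006,0],
  [0,0,0.004,0,0],
  [0,0,0.004,0,0],
  [0,0,0.003,0,0],
])

```text
time: 15.6
tool_pos: [0.694, 0.0335, 0.1727]
tool_rot: [-3.141, -0.0, 1.632]
contact_force: [0.2, 0.4, -3.0]
opening: 0.0211
grip_force: 8.0
```

```bash
python3 look.py 9 side; python3 tilt.py 9 .694 .033; for k in ".5934 .0231" ".7931 .0377" ".391 .0056"; do python3 tilt.py 0 $k|tail -1; done;  python3 tilt.py 0 .5934 .0231
```

```text
[0.694  0.0335 0.1727] 15.6
z max lid etc [0.0286 0.29   0.5126]
0.06 30 x 0.6647 0.7161 y 0.0211 0.0629
0.07 82 x 0.6639 0.7199 y 0.0168 0.0631
0.08 86 x 0.6631 0.7209 y 0.018 0.0636
0.09 82 x 0.6644 0.7169 y 0.0216 0.0631
0.1 87 x 0.6633 0.7207 y 0.0229 0.065
0.11 86 x 0.6647 0.7196 y 0.0195 0.0633
0.12 84 x 0.6646 0.7175 y 0.0203 0.0656
0.13 98 x 0.664 0.7203 y 0.018 0.0644
0.14 94 x 0.6655 0.7187 y 0.0227 0.0645
0.15 91 x 0.6652 0.7175 y 0.0196 0.0661
0.16 96 x 0.6644 0.7217 y 0.0212 0.0666
0.17 223 x 0.665 0.7226 y 0.0126 0.066
front face y at z=.12 0.0612 dy/dz 0.0244 dy/dx 0.028 278
front face y at z=.12 0.0485 dy/dz -0.0588 dy/dx 0.13 264
front face y at z=.12 0.063 dy/dz -0.0753 dy/dx 0.078 228
front face y at z=.12 0.0309 dy/dz -0.0456 dy/dx -0.021 278
z max lid etc [0.0454 0.0796 0.1777]
0.06 84 x 0.5638 0.616 y 0.0101 0.0523
0.07 81 x 0.5655 0.6156 y 0.0113 0.0541
0.08 84 x 0.5641 0.6166 y 0.013 0.0535
0.09 85 x 0.5645 0.6169 y 0.0056 0.0536
0.1 87 x 0.5645 0.6165 y 0.0054 0.0528
0.11 91 x 0.5643 0.616 y 0.0061 0.0534
0.12 92 x 0.5639 0.6164 y 0.007 0.0526
0.13 91 x 0.5639 0.6156 y 0.0081 0.0553
0.14 95 x 0.5624 0.6172 y 0.0084 0.0538
0.15 97 x 0.5639 0.6202 y 0.0122 0.0544
0.16 274 x 0.5642 0.6234 y -0.0085 0.053
0.17 26 x 0.5824 0.6024 y 0.0158 0.0346
front face y at z=.12 0.0485 dy/dz -0.0588 dy/dx 0.13 264
```

>>> send_rows([
  [0,0,-0.001,-0.005,0],
  [0,0,-0.0005,-0.005,0],
  [0,0,0,-0.004,0],
  [0,0,0,-0.002,0],
  [0,0,0,0,0],
])

```text
time: 16.15
tool_pos: [0.6938, 0.0312, 0.1561]
tool_rot: [-3.141, -0.0, 1.631]
contact_force: [-0.6, 0.3, -3.1]
opening: 0.0212
grip_force: 8.0
```

>>> send_rows([
  [0,0,0,-0.0015,0],
  [0,0,0,-0.0015,0],
  [0,0,0,0,0],
])

```text
time: 16.45
tool_pos: [0.694, 0.0313, 0.1536]
tool_rot: [-3.141, -0.0, 1.631]
contact_force: [0.3, 0.1, -2.8]
opening: 0.0212
grip_force: 8.0
```

>>> send_rows([
  [0,0,0,-0.0015,0],
  [0,0,0,-0.0015,0],
  [0,0,0,0,0],
])

```text
time: 16.75
tool_pos: [0.6939, 0.0313, 0.1504]
tool_rot: [-3.141, 0.0, 1.631]
contact_force: [-0.2, -0.8, -2.8]
opening: 0.0213
grip_force: 8.0
```

>>> send_rows([
  [0,0,0,-0.001,0],
  [0,0,0,-0.001,0],
  [0,0,0,0,0],
])

```text
time: 17.05
tool_pos: [0.694, 0.0313, 0.1485]
tool_rot: [-3.141, -0.0, 1.631]
contact_force: [-0.7, 0.5, -2.8]
opening: 0.0209
grip_force: 8.0
```

>>> send_rows([
  [0,0,0,-0.001,0],
  [0,0,0,-0.001,0],
  [0,0,0,0,0],
])

```text
time: 17.35
tool_pos: [0.694, 0.0313, 0.1465]
tool_rot: [-3.141, -0.0, 1.631]
contact_force: [-0.5, 0.1, -2.5]
opening: 0.0213
grip_force: 8.0
```

>>> send_rows([
  [0,0,0,-0.0005,0],
  [0,0,0,-0.0005,0],
  [0,0,0,0,0],
])

```text
time: 17.65
tool_pos: [0.6941, 0.0313, 0.1457]
tool_rot: [-3.142, 0.0, 1.631]
contact_force: [0.3, 0.6, -2.8]
opening: 0.0213
grip_force: 8.0
```

>>> send_rows([
  [0,0,0,-0.0007,0],
  [0,0,0,-0.0008,0],
  [0,0,0,0,0],
])

```text
time: 17.95
tool_pos: [0.694, 0.0314, 0.144]
tool_rot: [-3.141, -0.0, 1.631]
contact_force: [-0.5, 0.7, -2.8]
opening: 0.0212
grip_force: 8.0
```

>>> send_rows([
  [0,0,0,-0.0007,0],
  [0,0,0,-0.0008,0],
  [0,0,0,0,0],
])

```text
time: 18.25
tool_pos: [0.694, 0.0313, 0.1426]
tool_rot: [-3.141, -0.0, 1.631]
contact_force: [-0.6, 0.5, -3.0]
opening: 0.0211
grip_force: 8.0
```

>>> send_rows([
  [0,0,0,-0.0007,0],
  [0,0,0,-0.0008,0],
  [0,0,0,0,0],
])

```text
time: 18.55
tool_pos: [0.6941, 0.0313, 0.1413]
tool_rot: [3.141, 0.0, 1.631]
contact_force: [-0.4, 0.3, -2.1]
opening: 0.0212
grip_force: 8.0
```

>>> send_rows([
  [0,0,0,-0.0007,0],
  [0,0,0,0,0],
  [0,0,0,0,0],
])

```text
time: 18.85
tool_pos: [0.6943, 0.0312, 0.1412]
tool_rot: [3.14, 0.0, 1.631]
contact_force: [-0.9, -1.8, 1.2]
opening: 0.0211
grip_force: 8.0
```

>>> send_rows([
  [0,0,0,-0.0008,0],
  [0,0,0,0,0],
  [0,0,0,0,0],
])

```text
time: 19.15
tool_pos: [0.6946, 0.031, 0.141]
tool_rot: [3.139, 0.001, 1.631]
contact_force: [-0.8, -0.9, 5.5]
opening: 0.0211
grip_force: 8.0
```

```bash
python3 look.py 10 side; python3 tilt.py 10 .694 .031; python3 - <<'E'
from h import *
q=cloud('side',np.load('side10.npz')['D'],cam2world('side')).reshape(-1,3)
d=q[(abs(q[:,0]-.694)<.05)&(abs(q[:,1]-.06)<.05)&(q[:,2]<.04)&(q[:,2]>.0)]; print('floor',np.percentile(d[:,2],[10,50,90]).round(4),len(d))
E
```

```text
[0.6946 0.031  0.141 ] 19.15
z max lid etc [0.0318 0.2859 0.5018]
0.06 81 x 0.6635 0.7178 y 0.0174 0.0599
0.07 75 x 0.6643 0.7223 y 0.0181 0.0619
0.08 91 x 0.6637 0.7215 y 0.0152 0.0622
0.09 80 x 0.6656 0.7197 y 0.0216 0.0618
0.1 87 x 0.6657 0.7227 y 0.0178 0.0618
0.11 86 x 0.6656 0.7195 y 0.0208 0.0628
0.12 90 x 0.6654 0.7199 y 0.0184 0.0629
0.13 91 x 0.6657 0.7221 y 0.0178 0.0634
0.14 209 x 0.6656 0.7223 y 0.013 0.0627
0.15 57 x 0.6689 0.7245 y 0.021 0.0455
0.16 111 x 0.6666 0.7214 y 0.0176 0.045
0.17 78 x 0.666 0.7223 y 0.0193 0.0475
front face y at z=.12 0.053 dy/dz -0.218 dy/dx 0.014 269
floor [0.0282 0.0328 0.0388] 107
```

>>> send_rows([
  [0,0,0,0.0012,0],
  [0,0,0,0,0],
])

```text
time: 19.4
tool_pos: [0.6942, 0.0313, 0.1411]
tool_rot: [3.141, 0.0, 1.631]
contact_force: [-0.2, -1.2, 2.7]
opening: 0.0212
grip_force: 8.0
```

>>> send_rows([
  [0.45,0,0,0,0],
  [0.45,0,0,0,0],
  [0.45,0,0,0,0],
  [0.45,0,0,0,0],
])

```text
time: 19.8
tool_pos: [0.694, 0.0315, 0.1407]
tool_rot: [-3.141, -0.0, 1.631]
contact_force: [-0.3, 1.0, -1.2]
opening: 0.0408
grip_force: 0.0
```

>>> send_rows([
  [0.45,0,0,0.005,0],
  [0.45,0,0,0.03,0],
  [0.45,0,0,0.04,0],
  [0.9,0,0,0.02,0],
  [0.9,0,0,0,0],
])

```text
time: 20.3
tool_pos: [0.6956, 0.0313, 0.2407]
tool_rot: [3.133, 0.001, 1.631]
contact_force: [0.0, -0.5, 0.7]
opening: 0.0532
grip_force: 0.0
```

```bash
python3 look.py 11 side top; python3 tilt.py 11 .694 .031;python3 ends.py 11
```

```text
[0.6947 0.0313 0.2378] 20.35
z max lid etc [0.0315 0.3565 0.5146]
0.06 79 x 0.6634 0.7209 y 0.0183 0.0594
0.07 87 x 0.6641 0.7185 y 0.0192 0.0593
0.08 80 x 0.6642 0.7171 y 0.0191 0.0599
0.09 84 x 0.6642 0.7165 y 0.0165 0.0596
0.1 85 x 0.6644 0.722 y 0.018 0.0598
0.11 92 x 0.6627 0.7199 y 0.0174 0.0594
0.12 90 x 0.6644 0.7186 y 0.0151 0.0594
0.13 92 x 0.664 0.7181 y 0.0151 0.0583
0.14 263 x 0.6637 0.7212 y 0.0006 0.0597
0.15 21 x 0.6827 0.7002 y 0.0271 0.0412
0.16 44 x 0.6835 0.7017 y 0.0204 0.0405
front face y at z=.12 0.0493 dy/dz -0.2996 dy/dx 0.353 255
11 top near top t [-0.0449 -0.0054] u 0.001 knob t  0
11 top far top t  u nan knob t  0
11 side near top t [-0.0469  0.0654] u -0.0002 knob t [0.0649 0.0836] 208
11 side far top t [-0.0238  0.0172] u -0.0065 knob t  0ends.py:11: RuntimeWarning: Mean of empty slice.
  print(s,cn,nm,'top t',np.percentile(t[f],[.5,99.5]).round(4) if f.sum()>5 else '', 'u',u[f].mean().round(4),'knob t',np.percentile(t[k],[50,95]).round(4) if k.sum()>5 else '',k.sum())
  ret = ret.dtype.type(ret / rcount)
```

>>> send_rows([
  [0.9,-0.018,0.005,0,0.01],
  [0.9,-0.036,0.01,0,0.012],
  [0.9,-0.036,0.01,0,0.012],
  [0.9,-0.036,0.01,0,0.012],
  [0.9,-0.036,0.01,0,0.012],
])

```text
time: 20.9
tool_pos: [0.5295, 0.0766, 0.2339]
tool_rot: [-3.138, -0.001, 1.69]
contact_force: [-0.0, -0.9, 0.2]
opening: 0.0823
grip_force: 0.0
```

>>> send_rows([
  [0.9,-0.036,0.01,0,0.011],
  [0.9,-0.018,0.004,0,0],
  [0.9,0,0,0,0],
  [0.9,0,0,0,0],
])

```text
time: 21.3
tool_pos: [0.478, 0.0903, 0.2352]
tool_rot: [-3.141, 0.0, 1.701]
contact_force: [0.2, -1.2, 0.1]
opening: 0.0827
grip_force: 0.0
```

```bash
python3 look.py 12 wrist side; python3 - <<'E'
from h import *
st=observe(); print(st['tool_rot'])
ax=np.array([-.2011,.9796]); o=np.array([.494,.0143])
for n in ['wrist','side']:
    d=np.load(f'{n}12.npz'); q=cloud(n,d['D'],d['T']).reshape(-1,3); im=d['im'].reshape(-1,3).astype(int)
    t=(q[:,:2]-o)@ax; u=(q[:,:2]-o)@np.array([-ax[1],ax[0]])
    f=(q[:,2]>.0985)&(q[:,2]<.108)&(abs(u)<.03)&(t>-.05)&(t<.08)
    k=(q[:,2]>.06)&(q[:,2]<.092)&(abs(u)<.02)&(t>.066)&(t<.095)
    for nm,m in (('top',f),('knob',k)):
        if m.sum()>5: print(n,nm,m.sum(),'t',np.percentile(t[m],[1,50,99]).round(4),'u',np.percentile(u[m],[1,50,99]).round(4),'z',np.percentile(q[m][:,2],[1,99]).round(4))
E
```

```text
[0.4786 0.0901 0.2352] 21.35
[-3.14101326e+00  1.35232534e-05  1.69982227e+00]
wrist top 2280 t [-0.0137  0.0279  0.065 ] u [-0.0155  0.0007  0.0172] z [0.0987 0.1049]
wrist knob 323 t [0.0663 0.0791 0.0852] u [-0.0107 -0.0005  0.0102] z [0.0694 0.0869]
side top 498 t [-0.0446  0.0142  0.0652] u [-0.0181  0.0001  0.0172] z [0.0987 0.107 ]
side knob 88 t [0.0662 0.0818 0.0878] u [-0.0122 -0.001   0.018 ] z [0.0646 0.0894]
```

>>> send_rows([
  [0.9,0,0.0006,-0.03,0],
  [0.9,0,0,-0.04,0],
  [0.9,0,0,-0.04,0],
  [0.9,0,0,-0.035,0],
  [0.9,0,0,-0.013,0],
])

```text
time: 21.9
tool_pos: [0.4766, 0.0904, 0.074]
tool_rot: [-3.135, -0.001, 1.7]
contact_force: [0.6, 0.6, 0.2]
opening: 0.0826
grip_force: 0.0
```

>>> send_rows([
  [0.9,0,0,-0.006,0],
  [0.5,0,0,0,0],
  [0.5,0,0,0,0],
])

```text
time: 22.2
tool_pos: [0.479, 0.0908, 0.0725]
tool_rot: [3.14, 0.0, 1.7]
contact_force: [-0.9, -0.7, -0.4]
opening: 0.0709
grip_force: 0.0
```

>>> send_rows([
  [0.0,0,0,0,0],
  [0,0,0,0,0],
  [0,0,0,0,0],
  [0,0,0,0,0],
  [0,0,0,0,0],
], grip_force=12)

```text
time: 22.7
tool_pos: [0.4781, 0.0909, 0.0721]
tool_rot: [3.141, 0.0, 1.7]
contact_force: [1.0, 0.3, -0.4]
opening: 0.0312
grip_force: 0.0
```

>>> send_rows([
  [0,0,0,0,0],
  [0,0,0,0,0],
])

```text
time: 22.9
tool_pos: [0.4783, 0.091, 0.072]
tool_rot: [3.141, 0.0, 1.7]
contact_force: [0.3, 0.4, 0.7]
opening: 0.0211
grip_force: 12.0
```

>>> send_rows([
  [0,0,0,0.003,0],
  [0,0,0,0.005,0],
  [0,0,0,0.006,0],
  [0,0,0,0.006,0],
  [0,0,0,0,0],
])

```text
time: 23.4
tool_pos: [0.4785, 0.0911, 0.0929]
tool_rot: [3.14, -0.0, 1.7]
contact_force: [-0.3, 1.4, -0.1]
opening: 0.0211
grip_force: 12.0
```

>>> send_rows([
  [0,0,0,0.005,0],
  [0,0,0,0.006,0],
  [0,0,0,0.006,0],
  [0,0,0,0.006,0],
  [0,0,0,0.006,0],
])

```text
time: 23.9
tool_pos: [0.4781, 0.0909, 0.1215]
tool_rot: [3.141, 0.0, 1.7]
contact_force: [0.9, -0.5, -1.9]
opening: 0.0209
grip_force: 12.0
```

>>> send_rows([
  [0,0.0006,-0.003,0.006,0],
  [0,0.001,-0.004,0.006,0],
  [0,0.001,-0.005,0.006,0],
  [0,0.001,-0.005,0.006,0],
  [0,0.001,-0.005,0.006,0],
])

```text
time: 24.4
tool_pos: [0.4828, 0.0684, 0.1514]
tool_rot: [3.142, 0.0, 1.7]
contact_force: [-0.7, -0.5, -2.1]
opening: 0.0213
grip_force: 12.0
```

>>> send_rows([
  [0,0.001,-0.005,0.006,0],
  [0,0.001,-0.005,0.006,0],
  [0,0.0015,-0.006,0.006,0],
  [0,0.0015,-0.006,0.006,0],
  [0,0.001,-0.003,0.004,0],
])

```text
time: 24.9
tool_pos: [0.489, 0.0433, 0.1796]
tool_rot: [3.141, 0.0, 1.7]
contact_force: [-0.4, 0.3, -1.9]
opening: 0.0211
grip_force: 12.0
```

>>> send_rows([
  [0,0,0,0.002,0],
  [0,0,0,0,0],
], grip_force=9)

```text
time: 25.1
tool_pos: [0.4887, 0.0439, 0.1811]
tool_rot: [3.141, -0.0, 1.7]
contact_force: [-0.0, -0.5, -3.1]
opening: 0.0212
grip_force: 9.0
```

```bash
python3 look.py 13 side; python3 tilt.py 13 .489 .044 | head -14
```

```text
[0.4887 0.0439 0.1811] 25.1
z max lid etc [0.0339 0.3091 0.5421]
0.06 52 x 0.4671 0.5185 y 0.0351 0.1021
0.07 79 x 0.467 0.519 y 0.0193 0.0608
0.08 73 x 0.4658 0.52 y 0.0157 0.0607
0.09 83 x 0.4653 0.5192 y 0.0173 0.0639
0.1 87 x 0.4653 0.5203 y 0.0221 0.0649
0.11 74 x 0.465 0.5196 y 0.0183 0.0649
0.12 85 x 0.4636 0.517 y 0.0231 0.0685
0.13 90 x 0.4638 0.5162 y 0.0275 0.0678
0.14 91 x 0.463 0.5176 y 0.0224 0.0703
0.15 92 x 0.4621 0.5175 y 0.0263 0.0695
0.16 87 x 0.462 0.517 y 0.0304 0.0712
0.17 272 x 0.4608 0.5197 y 0.0112 0.0715
front face y at z=.12 0.0632 dy/dz 0.1297 dy/dx 0.11 315
```

>>> send_rows([
  [0,0.002,-0.01,0,0],
  [0,0.002,-0.012,0,0],
  [0,0.002,-0.0105,0,0],
  [0,0,0,0,0],
  [0,0,0,0,0],
], grip_force=7)

```text
time: 25.65
tool_pos: [0.4947, 0.0108, 0.1808]
tool_rot: [-3.141, -0.0, 1.699]
contact_force: [-0.7, -0.3, -3.3]
opening: 0.0214
grip_force: 7.0
```

```bash
python3 look.py 14 side; python3 tilt.py 14 .4945 .011 | head -14
```

```text
[0.4947 0.0108 0.1808] 25.65
z max lid etc [0.0324 0.3009 0.5402]
0.06 49 x 0.4708 0.5251 y -0.0075 0.0352
0.07 87 x 0.4694 0.526 y -0.013 0.0357
0.08 76 x 0.4699 0.5226 y -0.0072 0.0388
0.09 87 x 0.4699 0.5235 y -0.0041 0.0367
0.1 89 x 0.4685 0.5238 y -0.0145 0.0376
0.11 88 x 0.4684 0.5235 y -0.0066 0.0376
0.12 85 x 0.4683 0.5221 y -0.0006 0.0368
0.13 86 x 0.4685 0.5221 y -0.007 0.0394
0.14 100 x 0.4682 0.5233 y -0.0015 0.0395
0.15 89 x 0.4674 0.5225 y -0.0068 0.0397
0.16 96 x 0.4671 0.5212 y -0.0008 0.04
0.17 259 x 0.4677 0.5247 y -0.0118 0.0413
front face y at z=.12 0.0347 dy/dz 0.048 dy/dx 0.129 324
```

>>> send_rows([
  [0,-0.0005,0.002,-0.005,0],
  [0,-0.0005,0.002,-0.006,0],
  [0,0,0,-0.005,0],
  [0,0,0,-0.003,0],
  [0,0,0,0,0],
], grip_force=8)

```text
time: 26.2
tool_pos: [0.4933, 0.0156, 0.1613]
tool_rot: [-3.141, -0.0, 1.701]
contact_force: [0.3, 0.1, -2.9]
opening: 0.0212
grip_force: 8.0
```

>>> send_rows([
  [0,0,0,-0.0015,0],
  [0,0,0,-0.0015,0],
  [0,0,0,0,0],
])

```text
time: 26.5
tool_pos: [0.4936, 0.0154, 0.1588]
tool_rot: [-3.142, -0.0, 1.7]
contact_force: [0.4, 0.9, -2.9]
opening: 0.021
grip_force: 8.0
```

>>> send_rows([
  [0,0,0,-0.0008,0],
  [0,0,0,-0.0007,0],
  [0,0,0,0,0],
])

```text
time: 26.8
tool_pos: [0.4936, 0.0154, 0.1574]
tool_rot: [-3.142, -0.0, 1.7]
contact_force: [-0.5, -0.8, -2.6]
opening: 0.0212
grip_force: 8.0
```

Free of the plank; feel on downward.

>>> send_rows([
  [0,0,0,-0.0008,0],
  [0,0,0,-0.0007,0],
  [0,0,0,0,0],
])

```text
time: 27.1
tool_pos: [0.4937, 0.0154, 0.1559]
tool_rot: [3.141, 0.0, 1.7]
contact_force: [-0.6, 0.0, -3.3]
opening: 0.0211
grip_force: 8.0
```

>>> send_rows([
  [0,0,0,-0.0008,0],
  [0,0,0,-0.0007,0],
  [0,0,0,0,0],
])

```text
time: 27.4
tool_pos: [0.4946, 0.0152, 0.1553]
tool_rot: [3.139, 0.001, 1.7]
contact_force: [0.6, -1.5, 4.6]
opening: 0.0213
grip_force: 8.0
```

>>> send_rows([
  [0,0,0,-0.0008,0],
  [0,0,0,-0.0007,0],
  [0,0,0,0,0],
])

```text
time: 27.7
tool_pos: [0.4957, 0.0149, 0.1547]
tool_rot: [3.136, 0.002, 1.7]
contact_force: [1.6, -1.9, 10.3]
opening: 0.0213
grip_force: 8.0
```

>>> send_rows([
  [0,0,0,0.0022,0],
  [0,0,0,0,0],
])

```text
time: 27.9
tool_pos: [0.4932, 0.0156, 0.1549]
tool_rot: [-3.141, -0.0, 1.7]
contact_force: [0.5, 0.3, -2.6]
opening: 0.021
grip_force: 8.0
```

```bash
python3 look.py 15 side wrist; python3 tilt.py 15 .494 .0155 | head -14; python3 - <<'E'
import cv2,numpy as np
a=cv2.imread('pics/side15.png')[150:280,300:430]; a=cv2.resize(a,(450,450),interpolation=cv2.INTER_CUBIC)
b=cv2.imread('pics/wrist15.png')[0:260,220:420]; b=cv2.resize(b,(346,450))
cv2.imwrite('pics/c15.png',np.hstack([a,b]))
E
```

```text
[0.4931 0.0156 0.1547] 27.95
z max lid etc [0.0343 0.2957 0.5173]
0.06 81 x 0.4652 0.5181 y -0.0023 0.0459
0.07 79 x 0.4644 0.5181 y 0.0038 0.0461
0.08 93 x 0.4649 0.5185 y 0.0056 0.0462
0.09 89 x 0.4638 0.5199 y 0.0011 0.0479
0.1 92 x 0.4647 0.5207 y 0.0024 0.0462
0.11 90 x 0.4653 0.5179 y 0.0054 0.0471
0.12 95 x 0.4648 0.5192 y 0.0005 0.048
0.13 98 x 0.4649 0.5197 y 0.0001 0.0462
0.14 247 x 0.4652 0.5229 y -0.0038 0.0466
0.15 59 x 0.4684 0.5179 y -0.0039 0.0423
0.16 92 x 0.4713 0.5155 y 0.0076 0.03
0.17 70 x 0.4664 0.521 y 0.0095 0.0319
front face y at z=.12 0.0376 dy/dz -0.2234 dy/dx 0.11 348
```

View pics/c15.png

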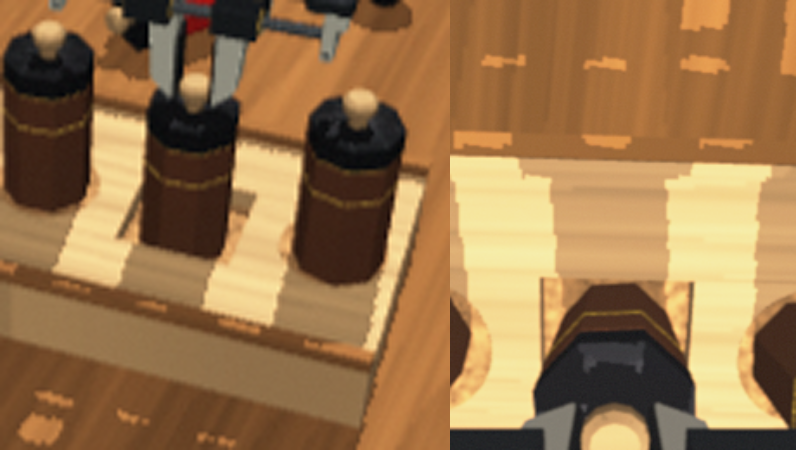

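>>> send_rows([
  [0,0.0005,0,0.003,0],
  [0,0.0008,-0.0025,0,0],
  [0,0.0007,-0.0025,0,0],
  [0,0,0,0,0],
])

```text
time: 28.4
tool_pos: [0.4957, 0.01, 0.158]
tool_rot: [-3.141, 0.0, 1.7]
contact_force: [0.9, 0.9, -2.3]
opening: 0.0214
grip_force: 8.0
```

>>> send_rows([
  [0,0,0,-0.0015,0],
  [0,0,0,-0.0015,0],
  [0,0,0,0,0],
])

```text
time: 28.7
tool_pos: [0.4958, 0.0105, 0.1552]
tool_rot: [3.141, -0.0, 1.7]
contact_force: [0.1, 1.6, -2.0]
opening: 0.021
grip_force: 8.0
```

```bash
python3 look.py 16 side; python3 tilt.py 16 .495 .0105 | sed -n 2,10p; python3 - <<'E'
from h import *
for s,c in (('11',(.693,.03)),('16',(.495,.012)),('0',(.5934,.0231))):
    q=cloud('side',np.load(f'side{s}.npz')['D'],cam2world('side')).reshape(-1,3)
    r=np.hypot(q[:,0]-c[0],q[:,1]-c[1]); m=(r<.024)&(r>.012)&(q[:,2]>.12)&(q[:,2]<.165)
    print(s,'lid z',np.percentile(q[m][:,2],[10,50,90]).round(4),m.sum())
    f=(abs(q[:,0]-c[0])<.06)&(abs(q[:,1]-c[1])<.06)&(q[:,2]>.015)&(q[:,2]<.043); print('  low',np.percentile(q[f],[5,50,95],axis=0).round(4).tolist(),f.sum())
E
```

```text
[0.4958 0.0105 0.1552] 28.7
0.06 91 x 0.4679 0.5224 y 0.0012 0.0419
0.07 84 x 0.4677 0.5236 y 0.0061 0.0442
0.08 88 x 0.4673 0.5203 y -0.0026 0.0425
0.09 91 x 0.4676 0.5209 y -0.001 0.0428
0.1 93 x 0.4673 0.5227 y -0.0055 0.0427
0.11 92 x 0.468 0.5225 y 0.0004 0.0416
0.12 93 x 0.468 0.5221 y 0.0001 0.0446
0.13 98 x 0.4677 0.5208 y -0.0045 0.0423
0.14 228 x 0.4671 0.5258 y -0.0093 0.0418
11 lid z [0.1374 0.139  0.1409] 123
  low [[0.6648, -0.0124, 0.028], [0.6775, 0.0384, 0.0349], [0.7336, 0.0567, 0.0427]] 189
16 lid z [0.1425 0.1447 0.1611] 157
  low [[0.4611, -0.0341, 0.0318], [0.4719, 0.0123, 0.0347], [0.533, 0.0371, 0.0419]] 207
0 lid z [0.1565 0.1582 0.1596] 125
  low [[0.5334, 0.0013, 0.0353], [0.5346, 0.0133, 0.0426], [0.5783, 0.0709, 0.0429]] 4
```

>>> send_rows([
  [0,0,0,-0.0007,0],
  [0,0,0,0,0],
  [0,0,0,0,0],
])

```text
time: 29.05
tool_pos: [0.496, 0.0105, 0.1549]
tool_rot: [3.14, 0.0, 1.7]
contact_force: [0.5, 1.2, 4.7]
opening: 0.0211
grip_force: 8.0
```

>>> send_rows([
  [0,0,0,-0.0005,0],
  [0,0,0,0,0],
  [0,0,0,0,0],
])

```text
time: 29.35
tool_pos: [0.4963, 0.0105, 0.1548]
tool_rot: [3.139, 0.0, 1.7]
contact_force: [-0.3, 2.5, 7.5]
opening: 0.0211
grip_force: 8.0
```

Firm floor contact; relieve, release, retreat upward.

>>> send_rows([
  [0,0,0,0.0015,0],
  [0,0,0,0,0],
])

```text
time: 29.55
tool_pos: [0.4953, 0.0103, 0.155]
tool_rot: [-3.141, 0.0, 1.7]
contact_force: [-0.5, -0.0, -2.9]
opening: 0.0208
grip_force: 8.0
```

>>> send_rows([
  [0.45,0,0,0,0],
  [0.45,0,0,0,0],
  [0.45,0,0,0,0],
  [0.45,0,0,0,0],
])

```text
time: 29.95
tool_pos: [0.4957, 0.0104, 0.1554]
tool_rot: [3.141, 0.0, 1.7]
contact_force: [0.4, -0.7, -0.2]
opening: 0.0411
grip_force: 0.0
```

>>> send_rows([
  [0.45,0,0,0.005,0],
  [0.45,0,0,0.03,0],
  [0.45,0,0,0.04,0],
  [0.45,0,0,0.04,0],
  [0.45,0,-0.02,0.01,0],
])

```text
time: 30.45
tool_pos: [0.4973, -0.0086, 0.2855]
tool_rot: [3.133, 0.002, 1.703]
contact_force: [0.4, -0.5, -0.1]
opening: 0.0414
grip_force: 0.0
```

>>> send_rows([
  [0.45,-0.01,-0.045,0,0],
  [0.45,-0.01,-0.045,0,0],
  [0.45,-0.01,-0.045,0,0],
  [0.45,-0.01,-0.045,0,0],
  [0.45,-0.01,-0.03,0,0],
])

```text
time: 30.95
tool_pos: [0.4449, -0.2222, 0.2808]
tool_rot: [3.141, 0.001, 1.699]
contact_force: [0.4, -0.1, -0.2]
opening: 0.0414
grip_force: 0.0
```

>>> send_rows([
  [0.45,0,0,0,0],
  [0.45,0,0,0,0],
])

```text
time: 31.15
tool_pos: [0.4455, -0.2198, 0.2806]
tool_rot: [3.141, -0.0, 1.698]
contact_force: [0.2, 0.6, -0.2]
opening: 0.0415
grip_force: 0.0
```

```bash
python3 look.py 20 side top; python3 - <<'E'
from h import *
B=np.array([.595,.0207]); e=np.array([.9948,.1019])
q2=cloud('side',np.load('side20.npz')['D'],cam2world('side')).reshape(-1,3); q1=cloud('top',np.load('top20.npz')['D'],cam2world('top')).reshape(-1,3)
q0=cloud('top',np.load('top0.npz')['D'],cam2world('top')).reshape(-1,3)
for k in range(-2,3):
    c=B+.1*k*e
    for n,q in (('t0',q0),('top',q1),('side',q2)):
        d=np.hypot(*(q[:,:2]-c).T)
        for lo,hi,nm in ((.131,.1465,'lid') if k%2 else (.1515,.1645,'lid'),(.150,.168,'knob') if k%2 else (.168,.19,'knob')):
            m=(d<.045)&(q[:,2]>lo)&(q[:,2]<hi)
            if m.sum()>8: r=cv2.minAreaRect(q[m][:,:2].astype(np.float32)); print(k,c.round(4),n,nm,m.sum(),np.round(r[0],4),np.round(r[1],4),'z',np.median(q[m][:,2]).round(4))
a=cv2.imread('pics/side20.png')[110:300,170:450]; cv2.imwrite('pics/c20.png',cv2.resize(a,None,fx=2.5,fy=2.5))
E
```

```text
[ 0.4457 -0.219   0.2806] 31.2
-2 [3.96e-01 3.00e-04] t0 lid 585 [0.391  0.0056] [0.0558 0.056 ] z 0.1582
-2 [3.96e-01 3.00e-04] t0 knob 100 [0.3912 0.006 ] [0.0195 0.0192] z 0.1774
-2 [3.96e-01 3.00e-04] top lid 581 [0.391  0.0056] [0.0557 0.056 ] z 0.1581
-2 [3.96e-01 3.00e-04] top knob 101 [0.3912 0.006 ] [0.0194 0.019 ] z 0.1774
-2 [3.96e-01 3.00e-04] side lid 346 [0.3903 0.0062] [0.0571 0.0575] z 0.158
-2 [3.96e-01 3.00e-04] side knob 74 [0.3916 0.0067] [0.0201 0.0199] z 0.1767
-1 [0.4955 0.0105] top lid 515 [0.4967 0.009 ] [0.0558 0.0557] z 0.1436
-1 [0.4955 0.0105] top knob 92 [0.4957 0.0091] [0.0201 0.0199] z 0.163
-1 [0.4955 0.0105] side lid 370 [0.496  0.0099] [0.0567 0.0565] z 0.143
-1 [0.4955 0.0105] side knob 70 [0.4961 0.0103] [0.0186 0.0212] z 0.1615
0 [0.595  0.0207] t0 lid 525 [0.5934 0.0231] [0.056  0.0557] z 0.1581
0 [0.595  0.0207] t0 knob 93 [0.5929 0.0236] [0.0202 0.0207] z 0.1775
0 [0.595  0.0207] top lid 527 [0.5936 0.0232] [0.0564 0.0555] z 0.1582
0 [0.595  0.0207] top knob 93 [0.5929 0.0235] [0.0205 0.0202] z 0.1776
0 [0.595  0.0207] side lid 305 [0.5926 0.026 ] [0.0588 0.0567] z 0.1579
0 [0.595  0.0207] side knob 66 [0.5929 0.0248] [0.0208 0.0172] z 0.1765
1 [0.6945 0.0309] top lid 493 [0.6937 0.0294] [0.0575 0.0555] z 0.1392
1 [0.6945 0.0309] top knob 86 [0.6926 0.029 ] [0.0191 0.0197] z 0.1581
1 [0.6945 0.0309] side lid 302 [0.6912 0.0314] [0.0579 0.0569] z 0.1391
1 [0.6945 0.0309] side knob 59 [0.6927 0.03  ] [0.019 0.019] z 0.1577
2 [0.794  0.0411] t0 lid 491 [0.7931 0.0377] [0.0578 0.0555] z 0.1583
2 [0.794  0.0411] t0 knob 88 [0.7925 0.0375] [0.0189 0.0201] z 0.1772
2 [0.794  0.0411] top lid 488 [0.7928 0.0377] [0.0554 0.0568] z 0.1581
2 [0.794  0.0411] top knob 88 [0.7927 0.0376] [0.0202 0.0192] z 0.1773
2 [0.794  0.0411] side lid 272 [0.7918 0.0406] [0.0582 0.0586] z 0.158
2 [0.794  0.0411] side knob 58 [0.7921 0.0397] [0.019  0.0204] z 0.1758
```

View pics/c20.png

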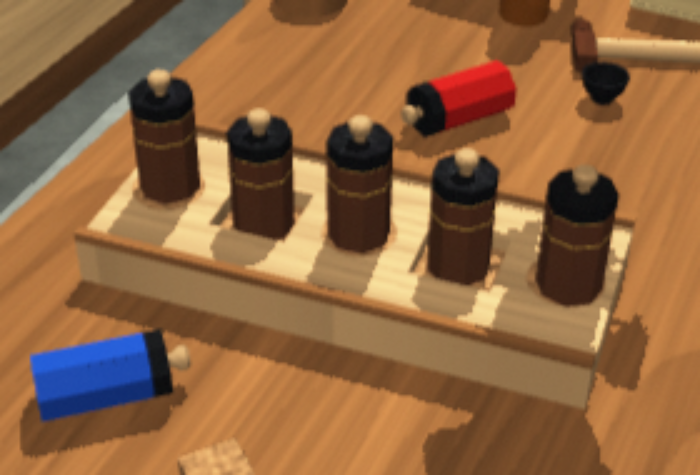

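All five caddies stand upright. The two that had fallen, at crop pixels (262,180) and (465,220), are in their recesses within 3 mm of centre, and the bystanders have not moved.

```bash
python3 -c "from cell import *; print(hand_in())"
```

```text
the job is handed in; nothing more can be done
None
```

Job handed in: by my last camera measurements, both fallen caddies stand upright on their recess floors within 3 mm of centre, the three standing caddies have not moved, and the arm is clear; the hand-in gave no verdict.

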